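# Hold the ticket clip open astride the order board

### The arm

A 6-joint arm with a two-finger parallel gripper is mounted at the origin on a cart in front of the work surface, level with it; the furniture and walls round the work are solid. World frame = base frame: x ahead of the robot, y to its left, z up, the work surface at z = 0. Lengths are in mm, angles in rad, forces in N, time in s.
With the tool pointing down it reaches from about 350 to 725 mm from the base axis. Payload 4.3 kg.
Tool frame: the origin (TCP) lies on the mounting face of the last link; the fingertips stand 173 mm ahead of it and the grasp point (between the pads) lies 155 mm ahead of it; z points along the fingers, y is the line along which they close (so a half turn about z gives the same grasp; the last joint's range is limited). The gripper opens to 85 mm and grips with 20 to 120 N. Pads are 22 mm wide; open, the fingers measure 114 mm over their backs; the gripper's body (76 mm by 85 mm) begins 54 mm behind the grasp point. The pads swing forward as they close: fully open they stand 13 mm farther back than shut.
Start: joints at [1.223, 0.377, 0.081, 1.274, 0, 1.46], TCP at [135.449, 558.839, 404.729] pointing down, gripper open.
Joint ranges: [-2.72, 2.72], [-0.84, 1.66], [-1.02, 1.22], [-1.77, 2.12], [-1.37, 1.28], [-3.14, 3.14]. Speed limits (rad/s): [2.57, 2.57, 3.14, 3.14, 3.14, 3.14].

### API

Orientations are given as [roll, pitch, yaw] about the fixed x, y, z axes, in that order (R = Rz(yaw) Ry(pitch) Rx(roll)).
In Python, from rig import * gives the robot as it stands. The module is installed in compiled form; this text tells all that it offers.
- The arm moves only by the tool jog_arm, never from a script. Its argument "rows" is a list of rows, each an object with "xyz": the shift along the tool's x, y, z in cm, a list of three; "yaw": the turn about the tool's z in rad; "hand": the closure in counts, from 0 (fully open) to 255 (shut). In form: [{"xyz": [dx, dy, dz], "yaw": yaw, "hand": hand}, ...]. A call has 1 to 5 rows; each row is the pose to reach, as a shift and turn from the pose commanded when the call began, along the tool's axes at that moment; what a row does not reach only later rows make up. A row lasts 1/8 s, in which the tool goes at most 62.5 mm and 10.7 degrees, less where a joint would pass 70% of its speed; a pose out of reach is approached as far as the arm can. A call with a gripper value outside its range is refused whole. The fingers move at their own pace and stop on an object; "newtons" is the grip in N (left out, the last holds). Time passes only in rows, so rows that repeat a pose let the fingers close. It gives the time, the measured TCP pose, the force, the opening and the grip force at its end, in the units of the state.
- get_state(): the state, without advancing time (a new reading comes with each control period).
- capture(name): name is "scene" or "top"; returns the picture (480x640x3 uint8, red, green, blue); there is no depth.
- camera_model(name): a dict with "fovy" (degrees; the focal length in pixels is half the picture's height over the tangent of half this angle, whatever the lens; pixels are square), "cx", "cy" (the principal point, pixels), "k1" (the pictures are not rectified: a ray, as slopes to the right and down, at radius r is drawn at 1 + k1 r^2 times it, then the intrinsics apply), "eye" and "rotation" of the camera in the world. Camera axes: x right, y down, z forward; pixel columns grow to the right and rows downward; lengths in mm; the calibration is good to about 2 mm. A picture is of the moment at which its call begins. camera_model takes no time and is no camera call.
- finish_job(): hands the job in; it is judged then, once.
The state is a dict: "t": time; "q": joint angles; "dq": joint speeds; "effort": joint torques, N m; "position": TCP position; "tool_rot": TCP orientation; "force": force on the tool from outside, world axes, zero at the start; "wrist_torque": the same for the moment, N m; "finger_gap": opening from 0.0 (shut) to 1.0 (fully open); "finger_force": force on a finger pad.
Only numpy, scipy, OpenCV 4.12 (cv2) and the standard library are available. Lean on these libraries where they do the work, as an engineer would, in place of code of your own. Each camera call takes 0.05 s, during which the arm holds its last target. There are 200 camera calls.

### The job

Take the blue spring clip out of its rack by squeezing its two handles right together, and carry it squeezed open to the upright order-ticket board. Lower it over the board's top edge at the red tab, so that one gaping jaw hangs well down on each side, the clip upright, in line with the edge and centred on the tab, touching neither board nor tab. Finish while still holding it there wide open, so that the cook can slip tickets in; do not bump the board on the way, and leave everything else where it stands.

Things in the scene. Friction and masses are not known exactly. Their poses are not given: they have to be found in the camera images.
- clip: Blue metal spring clip, black rubber outside its two handles, steel coil in the middle; loose, about 120 g. Origin on its hinge axis = its y axis; z up from jaws to handles; x across the handles (squeeze line). A half turn about z changes nothing. An 8 mm square bar, 76 mm long in y, sticks out at both ends of the hinge and lies in the rack's notches. The coil reaches 9 mm below the origin.
- clip_grip (a point): Midway between the handles, 32 mm above the clip's origin: where to squeeze. Handles are 36 mm wide in y and end 46 mm above the origin. Shut they slope outwards, 62 mm over their outsides at the top; fully squeezed they stand parallel, 27 mm over their outsides. The spring resists with 4 N a handle at first, 10 N fully squeezed; a 25 to 60 N grip holds it at its stop.
- clip_a (a joint): Opening of the jaw on the clip's +x side: 0 shut (spring-loaded), 0.35 rad fully squeezed, at its stop. Positive = opening.
- clip_b (a joint): The same for the jaw on the -x side; a coupling keeps both equal.
- clip_a_tip (a point): Lowest edge of the +x jaw, middle of its 50 mm width (y). Shut: 56 mm below the clip's origin, jaws meeting. Fully open: 54 mm below the origin, 22 mm out in x; between the open jaws all is free up to the coil.
- clip_b_tip (a point): Lowest edge of the -x jaw, middle of its 50 mm width; mirror image of the other.
- rack: Fixed grey metal rack, base 80 x 100 x 10 mm with two cheeks (6 mm thick, 34 mm deep in x) at y = -33 and +33 mm. Open notches 11 mm wide in the cheeks' tops carry the clip's bar; the clip's origin lies 70 mm above the table, the cheeks' tops at 79 mm. Nothing stands on the +x and -x sides. Origin at the centre of the underside; lift the clip straight up.
- ticket_board: Fixed upright white plastic panel with paper slips on it, 5 mm thick in x, 180 mm long in y, its top edge 136 mm above the table, in a wooden foot 80 x 200 x 22 mm. Origin at the centre of the underside; the top edge runs along its y axis.
- tab: Red plastic tab fixed over the board's top edge, somewhere along it: 9 mm thick in x, 22 mm long in y, 24 mm high. Origin at the centre of its top, 138 mm above the table; axes parallel to the board's.
- mustard_bottle: Yellow-brown sauce bottle, 56 mm across, 199 mm high, loose; origin at the underside. Leave alone.
- brown_bottle: Dark brown sauce bottle, 58 mm across, 190 mm high, loose; origin at the underside. Leave alone.
- shaker: Salt shaker with a grey top, 44 mm across, 90 mm high, loose; origin at the underside. Leave alone.
- timer: Red and white round kitchen timer, 56 mm across, 37 mm high, loose; origin at the underside. Leave alone.
- tape: Roll of brown tape lying flat, 96 mm across, 48 mm high, loose; origin at the underside. Leave alone.
There are look-alikes about, which are no part of the job. What is shaped like the clip but pink is not meant.

How it is judged:
By the outcome, as a careful person would: the job done as asked, in the order asked, and still so for the second after the job is handed in, while the arm keeps its last pose, push and grip.
It also fails if it takes over 38 s, if anything falls off the work surface, if the arm or the gripper's body presses on something with over 40 N, if the wrist force passes 120 N, or if a joint passes its speed limit or range.

## Working session

There is one attempt and no reset: what is moved stays moved. The work goes in short steps, Python scripts to look and compute and a tool call to move; the robot and the scene stay as the last step left them, time stands still between calls to the robot, and variables do not carry over. Pictures are saved under pics/ and viewed, at most 10 in all, crops included, and the job is handed in when it is done.

Besides the shell and the picture viewer there is one more tool, called after "Call:" as name(argument=value, ...) on one line, values as JSON. jog_arm: Moves the arm, as the interface text tells. Its arguments: {"type":"object","properties":{"rows":{"type":"array","items":{"type":"object","properties":{"xyz":{"type":"array","items":{"type":"number"}},"yaw":{"type":"number"},"hand":{"type":"number"}}}},"newtons":{"type":"number"}},"required":["rows"]}

```bash
mkdir -p pics; cat > h.py <<'E'
from rig import *
import numpy as np, cv2
def K(n):
    m=camera_model(n); f=240/np.tan(np.radians(m["fovy"])/2); return m,f
def ray(n,u,v):
    m,f=K(n); d=np.array([(u-m["cx"])/f,(v-m["cy"])/f]); s=d.copy()
    for _ in range(20): s=d/(1+m["k1"]*(s@s))
    r=np.array(m["rotation"])@np.array([s[0],s[1],1]); return np.array(m["eye"],float),r
def onplane(n,u,v,z):
    e,r=ray(n,u,v); return e+r*(z-e[2])/r[2]
def proj(n,p):
    m,f=K(n); c=np.array(m["rotation"]).T@(np.array(p,float)-np.array(m["eye"])); s=c[:2]/c[2]
    s=s*(1+m["k1"]*(s@s)); return s*f+[m["cx"],m["cy"]]
def save(n,name):
    im=capture(n); cv2.imwrite(f"pics/{name}.png",im[...,::-1]); return im
E
python3 - <<'E'
from h import *
for n in("scene","top"): save(n,n+"0"); print(camera_model(n))
print(get_state())
E
```

```text
{'fovy': 47.679238613515366, 'cx': 319.79280548896446, 'cy': 237.60185487512712, 'k1': 0.039518411873729675, 'eye': array([ 211.35903603,  752.22107429, 1095.63280974]), 'rotation': array([-2.4400897 ,  0.01747353, -2.72631676])}
{'fovy': 46.523002824304726, 'cx': 324.7206652769952, 'cy': 243.21497685436756, 'k1': -0.17921086628324925, 'eye': array([ 316.05418096,   33.44139279, 1481.34284283]), 'rotation': array([-2.97251973, -0.0087506 , -1.55661603])}
{'t': 0.1, 'q': array([1.22269574e+00, 3.78009277e-01, 7.98073264e-02, 1.27441249e+00,
       9.42783473e-07, 1.46053899e+00]), 'dq': array([-0.00035882, -0.0019441 ,  0.00389561, -0.00040402,  0.00049442,
       -0.00019797]), 'effort': array([ 1.05917559e-03, -4.64695537e+01,  2.70581478e+01,  1.19694311e-02,
       -1.65730989e-04, -6.82630699e-07]), 'position': array([135.35550211, 558.57548642, 403.86154787]), 'tool_rot': array([-3.13978569e+00, -2.00991089e-04,  2.90374922e+00]), 'force': array([ 0.10132687, -0.56297648, -0.20187414]), 'wrist_torque': array([-0.00559566, -0.02004728,  0.0390216 ]), 'finger_force': 0.0, 'finger_gap': 0.9996986100776146}
```

View pics/scene0.png

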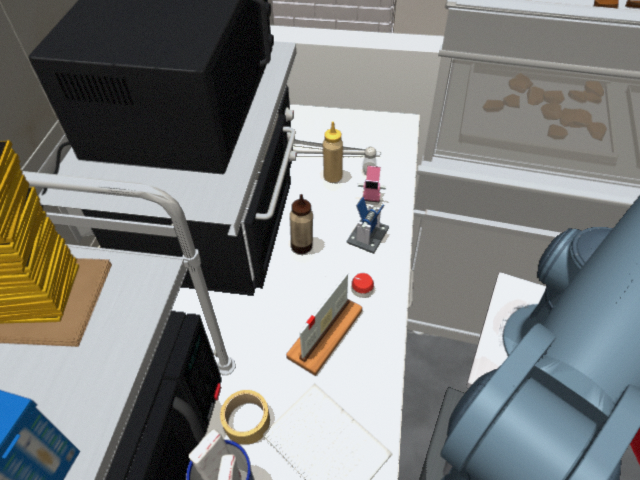

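View pics/top0.png

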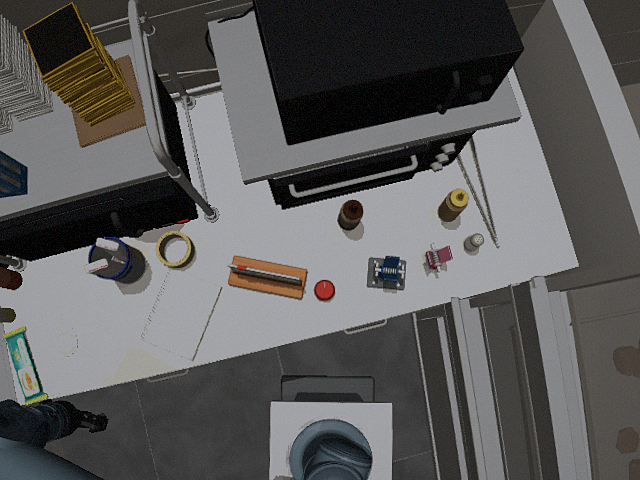

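The scene view shows the blue clip at about (370,213) in the grey rack, the pink look-alike at (374,185), and the red tab at (311,321) on the board. The top view has the blue clip at (391,269), the pink one at (438,258), the tab near (242,268), and the red timer at (324,290).

Candidates for the clip are blue (391,269) and pink (438,258), and the description says blue. Candidates for the tab are the tab (242,268) and the timer (324,290). I'll check these in one close crop.

```bash
sed -i 's/^import numpy.*/&\nfrom scipy.spatial.transform import Rotation as Ro/; s/np.array(m\["rotation"\])/Ro.from_euler("xyz",m["rotation"]).as_matrix()/' h.py
python3 - <<'E'
from h import *
a=cv2.imread("pics/scene0.png");b=cv2.imread("pics/top0.png")
def c(im,u,v,w,h): return cv2.resize(im[v:v+h,u:u+w],(400,300),interpolation=cv2.INTER_CUBIC)
cv2.imwrite("pics/crops.png",np.vstack([np.hstack([c(b,360,242,60,45),c(a,335,190,80,60)]),np.hstack([c(b,220,245,100,75),c(a,275,270,140,105)])]))
for n,im in(("top",b),("scene",a)):
    hsv=cv2.cvtColor(im,cv2.COLOR_BGR2HSV)
    for nm,lo,hi in(("blue",(100,120,40),(125,255,255)),("red",(0,190,90),(4,255,255)),("red2",(176,190,90),(180,255,255)),("wood",(8,130,90),(18,255,255))):
        k,l,s,ce=cv2.connectedComponentsWithStats(cv2.inRange(hsv,lo,hi))
        for i in range(1,k):
            if s[i,4]>12: print(n,nm,s[i],ce[i].round(1))
print(Ro.from_euler("xyz",get_state()["tool_rot"]).as_matrix().round(3))
E
```

```text
top blue [  0 165   7   4  15] [  2.7 166.6]
top blue [  6 169  12   8  25] [ 12.1 172.3]
top blue [ 21 170   5   9  19] [ 22.8 174.7]
top blue [  0 179  15  10  54] [  6.1 183.6]
top blue [ 20 183   6   8  17] [ 23.  186.3]
top blue [  0 187  27  10  82] [ 12.3 192. ]
top blue [ 97 237  32  42 141] [118.  258.5]
top blue [ 89 242   7  21  31] [ 91.2 250.6]
top blue [379 256  21  25 257] [390.3 267.5]
top red [315 281   9   9  20] [318.4 284.6]
top red [325 281   9  12  21] [330. 285.]
top red [323 294   9   5  14] [326.9 296.5]
top red2 [178 220  10   3  16] [182.2 220.9]
top wood [ 228  256   79   43 1405] [267.7 277. ]
top wood [ 27 378   4   5  13] [ 28.8 379.9]
scene blue [358 198  23  34 221] [366.6 213.7]
scene blue [   0  390   79   90 3285] [ 26.9 438.2]
scene blue [225 441  26  39 136] [241.8 456.4]
scene blue [185 461   8  19  77] [188.4 469.9]
scene red [353 274  20  18 237] [362.7 283.6]
scene red [308 317   6  10  37] [310.9 321.1]
scene red2 [214 383   6  16  43] [216.6 391. ]
scene red2 [631 429   9  34 149] [636.3 445.2]
scene wood [595   0  23   5 100] [607.    1.8]
scene wood [ 287  302   74   72 1465] [326.  340.5]
[[-0.972  0.236 -0.001]
 [ 0.236  0.972 -0.002]
 [ 0.    -0.002 -1.   ]]
```

View pics/crops.png

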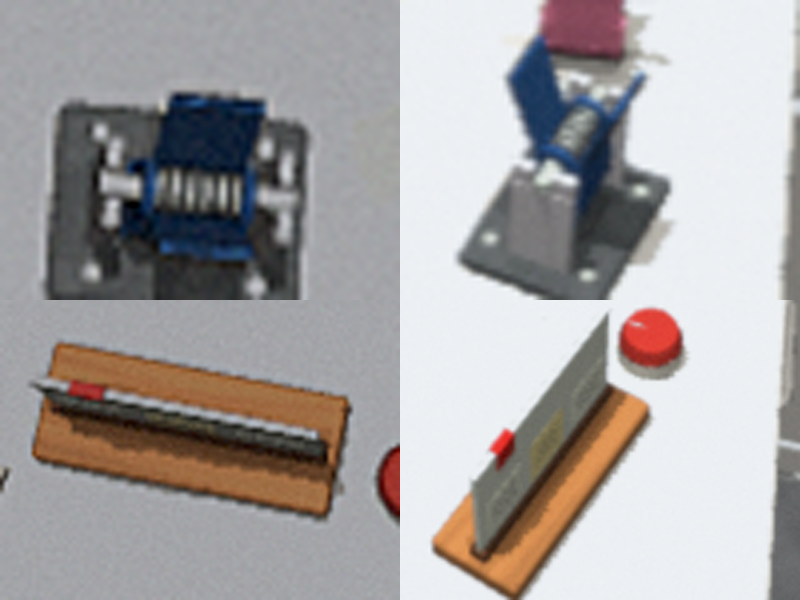

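The crop confirms it: the blue clip sits in the grey rack, its bar ends at top pixels (375,270) and (404.6,272). The tab's top is at (241.8,267), on a board edge running from (228,266) to (301,279).

```bash
python3 - <<'E'
from h import *
P=lambda u,v,z,n="top":onplane(n,u,v,z)
b=cv2.imread("pics/top0.png");hsv=cv2.cvtColor(b,cv2.COLOR_BGR2HSV)
ang=lambda d:np.arctan2(d[1],d[0])
A,B=P(375,269.9,70),P(404.6,272,70);print("bar",A,B,(A+B)/2,ang(A-B),np.linalg.norm(A-B))
m=cv2.inRange(hsv,(8,130,90),(18,255,255));m[:,:200]=0;m[:,330:]=0;m[320:]=0
pts=np.array([P(u,v,22)[:2] for v,u in zip(*np.nonzero(m))],np.float32)
print("foot",cv2.minAreaRect(pts))
A,B=P(228,266.2,136),P(301,278.8,136);print("edge",A,B,(A+B)/2,ang(A-B),np.linalg.norm(A-B))
print("tab top",P(241.8,267,138))
a=cv2.cvtColor(cv2.imread("pics/scene0.png"),cv2.COLOR_BGR2HSV)
m=cv2.inRange(a,(0,150,80),(5,255,255));m[:,330:]=0;m[:,:290]=0;m[:300]=0;m[340:]=0
print(m[310:335,300:320]//255)
for u,v in((310.9,318),(310.9,321.1)):print(P(u,v,138,"scene"),P(u,v,130,"scene"))
# rack base: left/right/top corners from crop
for u,v in((369,257.5),(406,261),(367.5,286.5),(405,290)):print("rack",P(u,v,10))
# blue far handle corners top z~113, near handle; scene handles
for u,v in((360+172/6.667,242+95/6.667),(360+265/6.667,242+102/6.667),(360+160/6.667,242+245/6.667),(360+250/6.667,242+258/6.667)):print("handle",P(u,v,112))
E
```

```text
bar [ 490.10476878 -104.70048184   70.        ] [ 485.70306768 -180.70438311   70.        ] [ 487.90391823 -142.70243248   70.        ] 1.512946798905392 76.13125495096781
foot ((473.89459228515625, 174.89588928222656), (197.0789794921875, 78.08822631835938), 79.96270751953125)
edge [485.32769788 259.88316976 136.        ] [457.60993494  81.08545886 136.        ] [471.46881641 170.48431431 136.        ] 1.4169975368085532 180.9334015762628
tab top [483.71711165 225.63840569 138.        ]
[[0 0 0 0 0 0 0 0 0 0 0 0 0 0 0 0 0 0 0 0]
 [0 0 0 0 0 0 0 0 0 0 0 0 0 0 0 0 0 0 0 0]
 [0 0 0 0 0 0 0 0 0 0 0 0 0 0 0 0 0 0 0 0]
 [0 0 0 0 0 0 0 0 0 0 0 0 0 0 0 0 0 0 0 0]
 [0 0 0 0 0 0 0 0 0 0 0 0 0 0 0 0 0 0 0 0]
 [0 0 0 0 0 0 0 0 0 0 0 0 0 0 0 0 0 0 0 0]
 [0 0 0 0 0 0 0 0 0 0 0 1 1 0 0 0 0 0 0 0]
 [0 0 0 0 0 0 0 0 0 0 0 1 1 1 1 0 0 0 0 0]
 [0 0 0 0 0 0 0 0 0 0 1 1 1 1 1 0 0 0 0 0]
 [0 0 0 0 0 0 0 0 0 1 1 1 1 1 1 0 0 0 0 0]
 [0 0 0 0 0 0 0 0 1 1 1 1 1 1 1 0 0 0 0 0]
 [0 0 0 0 0 0 0 0 1 1 1 1 1 1 1 0 0 0 0 0]
 [0 0 0 0 0 0 0 1 1 1 1 1 1 1 0 0 0 0 0 0]
 [0 0 0 0 0 0 0 0 0 1 1 1 1 1 0 0 0 0 0 0]
 [0 0
[... 326 characters left out ...]
0 0 0 0 0 0]
 [0 0 0 0 0 0 0 0 0 0 0 0 0 0 0 0 0 0 0 0]
 [0 0 0 0 0 0 0 0 0 0 0 0 0 0 0 0 0 0 0 0]
 [0 0 0 0 0 0 0 0 0 0 0 0 0 0 0 0 0 0 0 0]]
[482.84231317 223.19468193 138.        ] [485.11026618 218.77523108 130.        ]
[479.8028309  229.89262243 138.        ] [482.04539228 225.52912572 130.        ]
rack [530.58670012 -94.5090029   10.        ]
rack [ 522.56231414 -193.81587368   10.        ]
rack [452.97873217 -90.70481683  10.        ]
rack [ 444.84863228 -190.56625954   10.        ]
handle [ 519.46678527 -127.5407744   112.        ]
handle [ 517.32906847 -162.44940339  112.        ]
handle [ 463.20769207 -122.92622976  112.        ]
handle [ 458.77689067 -156.47679192  112.        ]
```

Call:
jog_arm(rows=[{"xyz": [-3.4,-4.0,0],"yaw": 0.1,"hand": 0},{"xyz": [-6.8,-8.0,0],"yaw": 0.2,"hand": 0},{"xyz": [-10.2,-12.0,0],"yaw": 0.3,"hand": 0},{"xyz": [-13.6,-16.0,0],"yaw": 0.4,"hand": 0},{"xyz": [-17.0,-20.0,0],"yaw": 0.5,"hand": 0}])

```text
t: 0.72
position: [253.8, 322.8, 404.4]
tool_rot: [-3.141, 0.0, 2.401]
force: [0.6, 0.9, 1.3]
finger_gap: 0.997
finger_force: 0.0
```

```bash
cat >> h.py <<'E'
def go(x,y,z,yaw):
    s=get_state(); R=Ro.from_euler("xyz",s["tool_rot"]); d=np.array([x,y,z])-s["position"]
    w=s["tool_rot"][2]; t=(w-yaw+np.pi)%(2*np.pi)-np.pi
    print("t",s["t"],"pos",s["position"].round(1),"rot",s["tool_rot"].round(3),"F",s["force"].round(1),"gap",round(s["finger_gap"],3),"ff",round(s["finger_force"],1))
    print("shift cm",(R.inv().apply(d)/10).round(2),"yaw",round(t,3))
E
python3 -c "
from h import *
go(488,-142.7,404.7,1.496)"
```

```text
t 0.725 pos [253.8 322.8 404.4] rot [-3.141  0.     2.401] F [0.6 0.9 1.3] gap 0.997 ff 0.0
shift cm [-4.869e+01 -1.856e+01 -2.000e-02] yaw 0.905
```

Call:
jog_arm(rows=[{"xyz": [-4.9,-1.9,0],"yaw": 0.1,"hand": 0},{"xyz": [-9.8,-3.7,0],"yaw": 0.2,"hand": 0},{"xyz": [-14.6,-5.6,0],"yaw": 0.3,"hand": 0},{"xyz": [-19.5,-7.4,0],"yaw": 0.4,"hand": 0},{"xyz": [-24.4,-9.3,0],"yaw": 0.5,"hand": 0}])

```text
t: 1.35
position: [371.8, 89.8, 404.5]
tool_rot: [3.142, -0.0, 1.9]
force: [1.1, 0.6, 0.2]
finger_gap: 0.999
finger_force: 0.0
```

```bash
python3 -c "
from h import *
go(488,-142.7,360,1.496)"
```

```text
t 1.35 pos [371.8  89.8 404.5] rot [ 3.142 -0.     1.9  ] F [1.1 0.6 0.2] gap 0.999 ff 0.0
shift cm [-25.76   3.46   4.45] yaw 0.404
```

Call:
jog_arm(rows=[{"xyz": [-5.2,0.7,0],"yaw": 0.1,"hand": 0},{"xyz": [-10.4,1.4,0],"yaw": 0.2,"hand": 0},{"xyz": [-15.6,2.1,0.5],"yaw": 0.3,"hand": 0},{"xyz": [-20.8,2.8,2.0],"yaw": 0.404,"hand": 0},{"xyz": [-25.76,3.46,4.45],"yaw": 0.404,"hand": 0}])

```text
t: 1.98
position: [489.3, -142.6, 360.1]
tool_rot: [3.14, 0.0, 1.499]
force: [0.0, -0.3, -0.5]
finger_gap: 0.996
finger_force: 0.0
```

Call:
jog_arm(rows=[{"xyz": [0,0,2],"yaw": 0,"hand": 0},{"xyz": [0,0,2],"yaw": 0,"hand": 0}])

```text
t: 2.22
position: [487.5, -140.7, 338.1]
tool_rot: [-3.137, -0.002, 1.499]
force: [-0.7, -0.1, -0.1]
finger_gap: 1.001
finger_force: 0.0
```

```bash
python3 - <<'E'
from h import *
go(488,-142.7,257,1.496)
a=save("scene","s1");b=save("top","t1")
c=lambda im,u,v,w,h:cv2.resize(im[v:v+h,u:u+w,::-1],(400,600),interpolation=cv2.INTER_CUBIC)
cv2.imwrite("pics/c1.png",np.hstack([c(b,350,215,80,120),c(a,330,130,80,120)]))
E
```

```text
t 2.225 pos [ 487.5 -140.7  338.1] rot [-3.137e+00 -2.000e-03  1.499e+00] F [-0.7 -0.1 -0.1] gap 1.001 ff 0.0
shift cm [-0.21  0.1   8.11] yaw 0.003
```

View pics/c1.png

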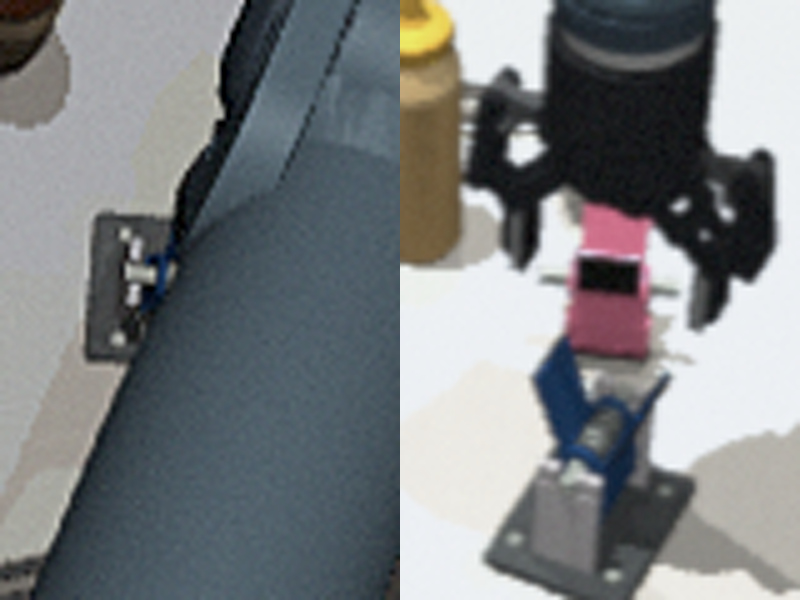

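The scene crop shows the gripper open above the clip, its fingers astride the squeeze line: fingertips near (354,183) and (390,195), handle tops at (357–364, 205–197) and (383.6,205). The top view is hidden by the arm.

```bash
python3 - <<'E'
from h import *
p=np.array([487.5,-140.7,0]);a=1.499-np.pi/2;X=np.array([np.cos(a),np.sin(a),0]);Y=np.array([-X[1],X[0],0])
for s in(1,-1):
    for y in(0,):print("tip",s,[proj("scene",p+X*s*w+[0,0,z]).round(1) for w in(42.5,50) for z in(165,178)])
c=np.array([488,-142.7,70])
for s in(1,-1):print("handle",s,[proj("scene",c+X*s*31+Y*y+[0,0,46]).round(1) for y in(18,-18)])
print("bar",[proj("scene",c+Y*y).round(1) for y in(38,-38)])
E
```

```text
tip 1 [array([355.3, 186.3]), array([355.4, 182.5]), array([352.5, 185.4]), array([352.6, 181.5])]
tip -1 [array([387.5, 197.7]), array([387.9, 193.8]), array([390.4, 198.7]), array([390.9, 194.8])]
handle 1 [array([355.8, 206. ]), array([361.9, 196.7])]
handle -1 [array([378.7, 214.3]), array([384.7, 204.8])]
bar [array([362.9, 227.9]), array([375.4, 208.2])]
```

Call:
jog_arm(rows=[{"xyz": [-0.1,0.05,2.0],"yaw": 0,"hand": 0},{"xyz": [-0.1,0.05,4.0],"yaw": 0,"hand": 0},{"xyz": [-0.1,0.05,6.0],"yaw": 0,"hand": 0},{"xyz": [-0.1,0.05,8.0],"yaw": 0,"hand": 0},{"xyz": [-0.1,0.05,8.0],"yaw": 0,"hand": 0}])

```text
t: 2.95
position: [488.4, -140.8, 260.1]
tool_rot: [-3.14, -0.001, 1.501]
force: [-0.2, -0.4, 1.2]
finger_gap: 0.996
finger_force: 0.0
```

```bash
python3 - <<'E'
from h import *
go(488,-142.7,257,1.496)
a=save("scene","s2")
cv2.imwrite("pics/c2.png",cv2.resize(a[150:270,310:430,::-1],(600,600),interpolation=cv2.INTER_CUBIC))
E
```

```text
t 2.95 pos [ 488.4 -140.8  260.1] rot [-3.140e+00 -1.000e-03  1.501e+00] F [-0.2 -0.4  1.2] gap 0.996 ff 0.0
shift cm [-0.19 -0.02  0.31] yaw 0.005
```

View pics/c2.png

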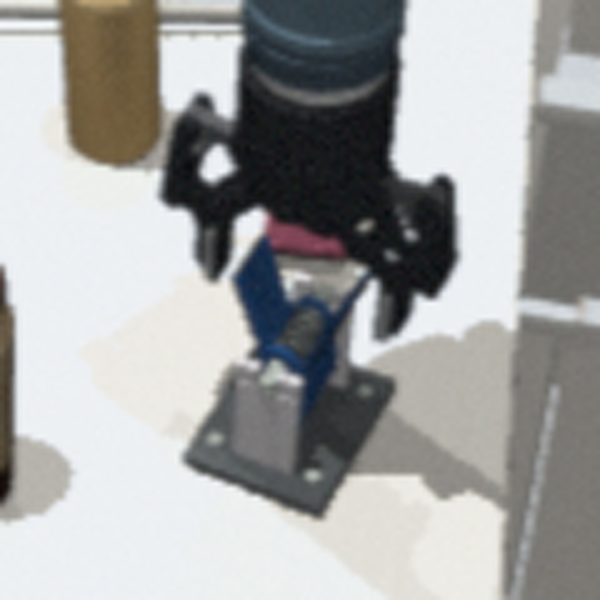

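The fingers straddle the handles, with tips at about (352,205) and (388,217) and gaps of similar size on each side. I'll lower the last few millimetres and squeeze.

Call:
jog_arm(rows=[{"xyz": [-0.2,0,0.3],"yaw": 0,"hand": 0},{"xyz": [-0.2,0,0.3],"yaw": 0,"hand": 70},{"xyz": [-0.2,0,0.3],"yaw": 0,"hand": 120},{"xyz": [-0.2,0,0.3],"yaw": 0,"hand": 255},{"xyz": [-0.2,0,0.3],"yaw": 0,"hand": 255}], newtons=40)

```text
t: 3.62
position: [489.6, -144.3, 260.0]
tool_rot: [3.138, 0.002, 1.5]
force: [-3.8, 0.5, 14.6]
finger_gap: 0.302
finger_force: 40.2
```

Call:
jog_arm(rows=[{"xyz": [0,0,0],"yaw": 0,"hand": 255},{"xyz": [0,0,0],"yaw": 0,"hand": 255},{"xyz": [0,0,0],"yaw": 0,"hand": 255},{"xyz": [0,0,0],"yaw": 0,"hand": 255}])

```text
t: 4.12
position: [489.6, -144.3, 260.0]
tool_rot: [3.138, 0.002, 1.5]
force: [-3.6, 0.7, 15.2]
finger_gap: 0.306
finger_force: 40.2
```

```bash
python3 - <<'E'
from h import *
go(488,-142.7,257,1.496)
a=save("scene","s3")
cv2.imwrite("pics/c3.png",cv2.resize(a[150:270,310:430,::-1],(600,600),interpolation=cv2.INTER_CUBIC))
E
```

```text
t 4.125 pos [ 489.6 -144.3  260. ] rot [3.138e+00 2.000e-03 1.500e+00] F [-3.6  0.7 15.2] gap 0.306 ff 40.2
shift cm [ 0.15 -0.17  0.3 ] yaw 0.004
```

View pics/c3.png

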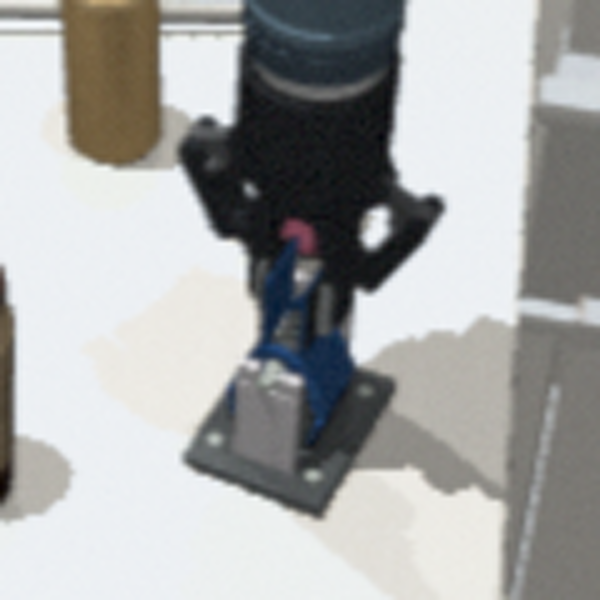

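Gap 0.306 is about 26 mm, so the clip is at its stop and fully squeezed, with the pads on both handles in the picture. Now I'll lift straight up.

Call:
jog_arm(rows=[{"xyz": [0,0,-0.5],"yaw": 0,"hand": 255},{"xyz": [0,0,-1.5],"yaw": 0,"hand": 255},{"xyz": [0,0,-3.5],"yaw": 0,"hand": 255},{"xyz": [0,0,-6.5],"yaw": 0,"hand": 255},{"xyz": [0,0,-10.0],"yaw": 0,"hand": 255}])

```text
t: 4.8
position: [488.3, -143.5, 357.7]
tool_rot: [-3.14, -0.001, 1.5]
force: [0.5, -0.1, -0.5]
finger_gap: 0.305
finger_force: 39.8
```

Call:
jog_arm(rows=[{"xyz": [0,0,-4],"yaw": 0,"hand": 255},{"xyz": [0,0,-7.0],"yaw": 0,"hand": 255},{"xyz": [0,0,-7.0],"yaw": 0,"hand": 255},{"xyz": [0,0,-7.0],"yaw": 0,"hand": 255}])

```text
t: 5.3
position: [488.5, -143.6, 426.2]
tool_rot: [-3.14, -0.001, 1.5]
force: [0.3, -0.4, -2.2]
finger_gap: 0.304
finger_force: 39.8
```

```bash
python3 - <<'E'
from h import *
go(480.5,225,430,1.409)
print("brown bottle",onplane("top",350,210,185),"pink",onplane("top",438,258,100))
a=save("scene","s4");hsv=cv2.cvtColor(a,cv2.COLOR_RGB2HSV)
cv2.imwrite("pics/c4.png",cv2.resize(a[90:250,310:470,::-1],(600,600),interpolation=cv2.INTER_CUBIC))
s=get_state();c=s["position"]-[0,0,190];ya=s["tool_rot"][2]-np.pi/2
X=np.array([np.cos(ya),np.sin(ya),0]);Y=np.array([-X[1],X[0],0])
f=lambda p:((proj("scene",p)-[310,90])*3.75).round(0)
print("bar",[f(c+Y*y) for y in(38,-38)],"tips",[f(c+X*x+Y*25-[0,0,54]) for x in(22,-22)],"handle top",[f(c+X*13+Y*y+[0,0,46]) for y in (18,-18)])
E
```

```text
t 5.3 pos [ 488.5 -143.6  426.2] rot [-3.14e+00 -1.00e-03  1.50e+00] F [ 0.3 -0.4 -2.2] gap 0.304 ff 39.8
shift cm [36.71 -3.41 -0.35] yaw 0.091
brown bottle [618.72780541 -33.86433973 185.        ] pink [ 518.65876057 -261.55131913  100.        ]
bar [array([210., 336.]), array([261., 260.])] tips [array([183., 374.]), array([247., 397.])] handle top [array([208., 252.]), array([233., 216.])]
```

View pics/c4.png

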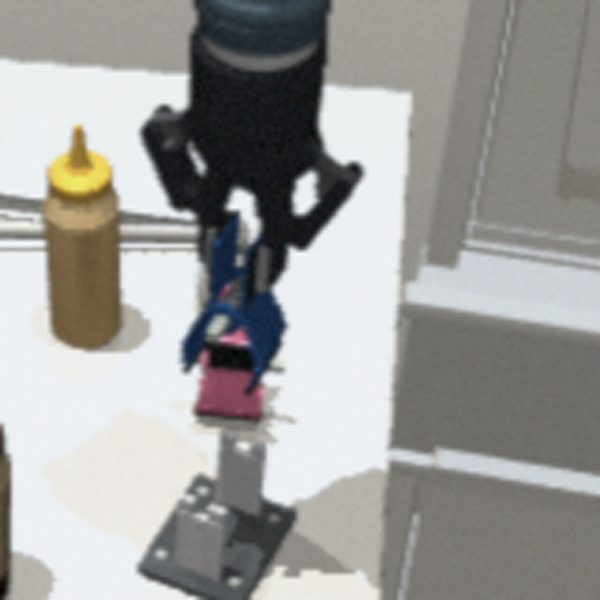

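The clip is out of the rack and held open: jaw tips at crop pixels (187,368) and (252,390), within about 2 px of the predicted spots. Next I'll carry it to a point above the tab.

Call:
jog_arm(rows=[{"xyz": [2.0,-0.2,-0.3],"yaw": 0.01,"hand": 255},{"xyz": [5.5,-0.5,-0.5],"yaw": 0.03,"hand": 255},{"xyz": [10.0,-0.9,-0.5],"yaw": 0.05,"hand": 255},{"xyz": [14.5,-1.3,-0.5],"yaw": 0.07,"hand": 255},{"xyz": [19.0,-1.8,-0.5],"yaw": 0.09,"hand": 255}])

```text
t: 5.98
position: [483.6, 48.5, 430.5]
tool_rot: [-3.138, 0.0, 1.409]
force: [0.2, 0.1, -1.4]
finger_gap: 0.303
finger_force: 39.8
```

```bash
python3 -c "
from h import *
go(480.5,225,430,1.409)"
```

```text
t 5.975 pos [483.6  48.5 430.5] rot [-3.138  0.     1.409] F [ 0.2  0.1 -1.4] gap 0.303 ff 39.8
shift cm [17.37 -3.15  0.05] yaw -0.0
```

Call:
jog_arm(rows=[{"xyz": [4.5,-0.8,0],"yaw": 0,"hand": 255},{"xyz": [9.0,-1.6,0],"yaw": 0,"hand": 255},{"xyz": [13.0,-2.4,0],"yaw": 0,"hand": 255},{"xyz": [16.0,-2.9,0],"yaw": 0,"hand": 255},{"xyz": [17.4,-3.15,0],"yaw": 0,"hand": 255}])

```text
t: 6.6
position: [480.5, 225.1, 430.5]
tool_rot: [-3.139, 0.001, 1.412]
force: [-0.4, -0.4, -1.4]
finger_gap: 0.304
finger_force: 39.8
```

Call:
jog_arm(rows=[{"xyz": [0,0,0],"yaw": 0,"hand": 255},{"xyz": [0,0,0],"yaw": 0,"hand": 255}])

```text
t: 6.85
position: [481.1, 223.0, 431.8]
tool_rot: [-3.141, 0.001, 1.409]
force: [-0.1, -0.2, -0.9]
finger_gap: 0.306
finger_force: 39.8
```

```bash
python3 - <<'E'
from h import *
go(480.5,225,430,1.409)
a=save("scene","s5");b=save("top","t5")
c=lambda im,u,v:cv2.resize(im[v:v+150,u:u+100,::-1],(400,600),interpolation=cv2.INTER_CUBIC)
cv2.imwrite("pics/c5.png",np.hstack([c(b,200,215),c(a,260,220)]))
s=get_state();c=s["position"]-[0,0,190];ya=s["tool_rot"][2]-np.pi/2
X=np.array([np.cos(ya),np.sin(ya),0]);Y=np.array([-X[1],X[0],0])
f=lambda p:((proj("scene",p)-[260,220])*4+[400,0]).round(0)
print("bar",[f(c+Y*y) for y in(38,-38)],"tips",[f(c+X*x+Y*25-[0,0,54]) for x in(22,-22)])
t=np.array([480.5,225,138])
print("tab corners",[f(t+X*x+Y*y+[0,0,z]) for z in(0,-24) for x in(-4.5,4.5) for y in(-11,11)])
e=np.array([471.5,170.5,136]);print("edge ends",[f(e+Y*y) for y in(-90,90)])
E
```

```text
t 6.85 pos [481.1 223.  431.8] rot [-3.141e+00  1.000e-03  1.409e+00] F [-0.1 -0.2 -0.9] gap 0.306 ff 39.8
shift cm [ 0.19 -0.09  0.18] yaw -0.0
bar [array([555., 333.]), array([644., 222.])] tips [array([539., 355.]), array([613., 396.])]
tab corners [array([625., 385.]), array([602., 416.]), array([611., 377.]), array([587., 408.]), array([626., 409.]), array([603., 441.]), array([612., 401.]), array([589., 432.])]
edge ends [array([753., 206.]), array([568., 449.])]
```

View pics/c5.png

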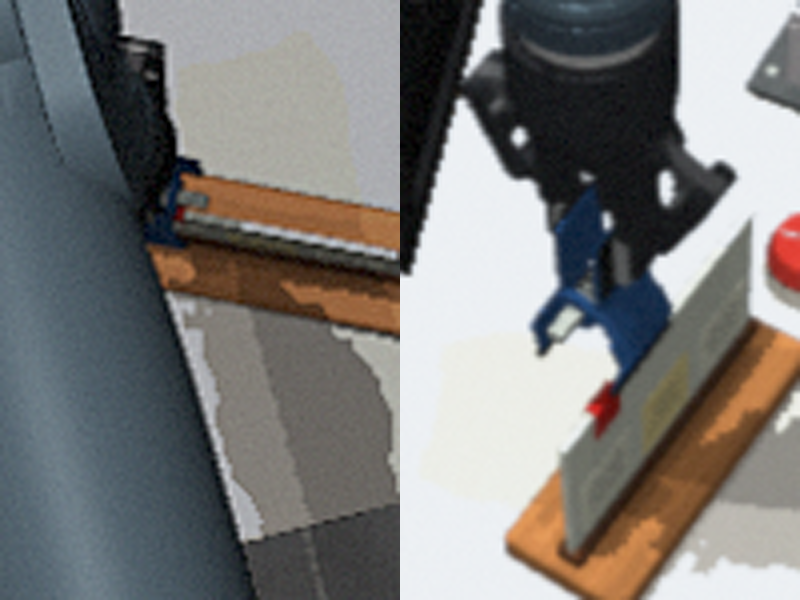

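The scene crop shows the clip astride the line of the edge above the tab: tips at (540,352) and (617,392), tab at (604,408). It all agrees with prediction to about 3 mm, against 17 mm of side clearance. I'll lower part way.

Call:
jog_arm(rows=[{"xyz": [0.2,0,1.5],"yaw": 0,"hand": 255},{"xyz": [0.2,0,3.0],"yaw": 0,"hand": 255},{"xyz": [0.2,0,4.5],"yaw": 0,"hand": 255},{"xyz": [0.2,0,5.8],"yaw": 0,"hand": 255},{"xyz": [0.2,0,6.7],"yaw": 0,"hand": 255}])

```text
t: 7.58
position: [481.1, 225.8, 364.0]
tool_rot: [-3.14, 0.001, 1.41]
force: [0.0, 0.5, -1.4]
finger_gap: 0.305
finger_force: 39.8
```

Call:
jog_arm(rows=[{"xyz": [0,0,0],"yaw": 0,"hand": 255},{"xyz": [0,0,0],"yaw": 0,"hand": 255}])

```text
t: 7.82
position: [481.6, 226.0, 365.7]
tool_rot: [3.141, -0.0, 1.41]
force: [1.7, 0.9, -0.6]
finger_gap: 0.309
finger_force: 39.8
```

```bash
python3 - <<'E'
from h import *
go(481,225,344,1.409)
a=save("scene","s6");b=save("top","t6")
c=lambda im,u,v:cv2.resize(im[v:v+75,u:u+50,::-1],(400,600),interpolation=cv2.INTER_CUBIC)
cv2.imwrite("pics/c6.png",np.hstack([c(b,230,240),c(a,285,270)]))
s=get_state();c=s["position"]-[0,0,190];ya=s["tool_rot"][2]-np.pi/2
X=np.array([np.cos(ya),np.sin(ya),0]);Y=np.array([-X[1],X[0],0])
f=lambda p:((proj("scene",p)-[285,270])*8+[403.5,3.5]).round(0)
g=lambda p:((proj("top",p)-[230,240])*8+3.5).round(0)
print("bar",[f(c+Y*y) for y in(38,-38)],"tips",[f(c+X*x+Y*25-[0,0,54]) for x in(22,-22)])
t=np.array([481,225,138])
print("tab",[f(t+X*x+Y*y) for x in(-4.5,4.5) for y in(-11,11)])
e=np.array([471.5,170.5,136]);print("edge near end",f(e+Y*90))
print("top: bar",[g(c+Y*y) for y in(38,-38)],"tab",[g(t+X*x+Y*y) for x in(-4.5,4.5) for y in(-11,11)])
E
```

```text
t 7.825 pos [481.6 226.  365.7] rot [ 3.141 -0.     1.41 ] F [ 1.7  0.9 -0.6] gap 0.309 ff 39.8
shift cm [-0.11 -0.04  2.17] yaw 0.001
bar [array([520., 429.]), array([689., 210.])] tips [array([487., 462.]), array([630., 543.])]
tab [array([653., 372.]), array([605., 435.]), array([623., 356.]), array([576., 419.])]
edge near end [541. 501.]
top: bar [array([-46., 187.]), array([204., 233.])] tab [array([132., 249.]), array([ 62., 236.]), array([138., 220.]), array([ 67., 208.])]
```

View pics/c6.png

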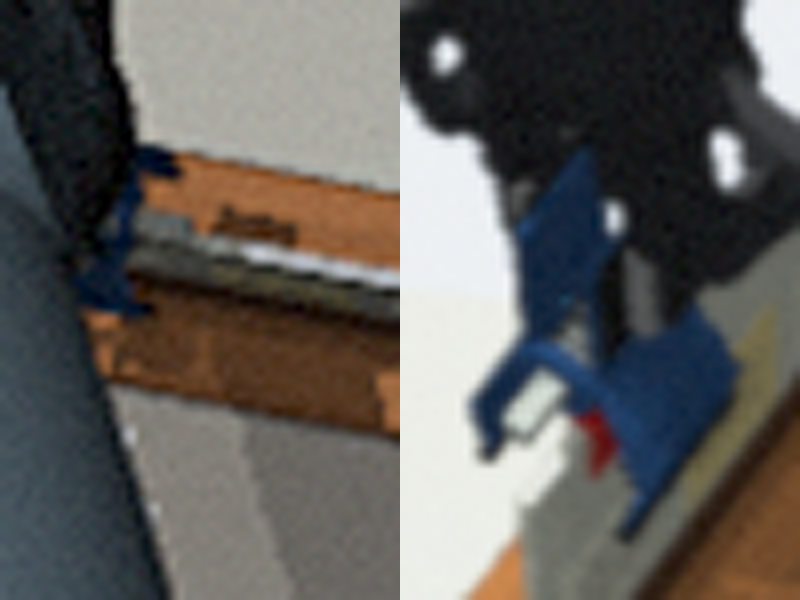

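The scene crop shows the jaws already on both sides of the edge, with tips at (487,455) and (628,537) and the red tab at (597,445) between them under the coil. The offset is at most 1–2 mm. I'll lower the last 23 mm with a 1 mm correction.

Call:
jog_arm(rows=[{"xyz": [-0.1,0.1,0.6],"yaw": 0,"hand": 255},{"xyz": [-0.1,0.1,1.2],"yaw": 0,"hand": 255},{"xyz": [-0.1,0.1,1.8],"yaw": 0,"hand": 255},{"xyz": [-0.1,0.1,2.3],"yaw": 0,"hand": 255},{"xyz": [-0.1,0.1,2.3],"yaw": 0,"hand": 255}])

```text
t: 8.55
position: [482.0, 224.7, 341.6]
tool_rot: [-3.141, 0.0, 1.41]
force: [-0.7, 0.7, -0.7]
finger_gap: 0.31
finger_force: 39.8
```

Call:
jog_arm(rows=[{"xyz": [0,0,0],"yaw": 0,"hand": 255},{"xyz": [0,0,0],"yaw": 0,"hand": 255},{"xyz": [0,0,0],"yaw": 0,"hand": 255}])

```text
t: 8.93
position: [482.3, 224.8, 342.4]
tool_rot: [3.141, -0.0, 1.41]
force: [-0.5, -0.5, -1.0]
finger_gap: 0.307
finger_force: 39.8
```

```bash
python3 - <<'E'
from h import *
go(482.3,225,342,1.409)
a=save("scene","s7");b=save("top","t7")
c=lambda im,u,v:cv2.resize(im[v:v+75,u:u+50,::-1],(400,600),interpolation=cv2.INTER_CUBIC)
cv2.imwrite("pics/c7.png",np.hstack([c(b,230,240),c(a,285,270)]))
s=get_state();c=s["position"]-[0,0,188];ya=s["tool_rot"][2]-np.pi/2
X=np.array([np.cos(ya),np.sin(ya),0]);Y=np.array([-X[1],X[0],0])
f=lambda p:((proj("scene",p)-[285,270])*8+[403.5,3.5]).round(0)
print("bar",[f(c+Y*y) for y in(38,-38)],"tips",[f(c+X*x+Y*25-[0,0,54]) for x in(22,-22)],"coil bottom",f(c+Y*15-[0,0,9]))
t=np.array([482.5,225,138])
print("tab",[f(t+X*x+Y*11+[0,0,z]) for x in(-4.5,4.5) for z in(0,-24)])
E
```

```text
t 8.925 pos [482.3 224.8 342.4] rot [ 3.141 -0.     1.41 ] F [-0.5 -0.5 -1. ] gap 0.307 ff 39.8
shift cm [ 0.02 -0.01  0.04] yaw 0.001
bar [array([524., 469.]), array([690., 252.])] tips [array([492., 501.]), array([632., 581.])] coil bottom [577. 421.]
tab [array([600., 433.]), array([603., 482.]), array([570., 417.]), array([574., 466.])]
```

View pics/c7.png

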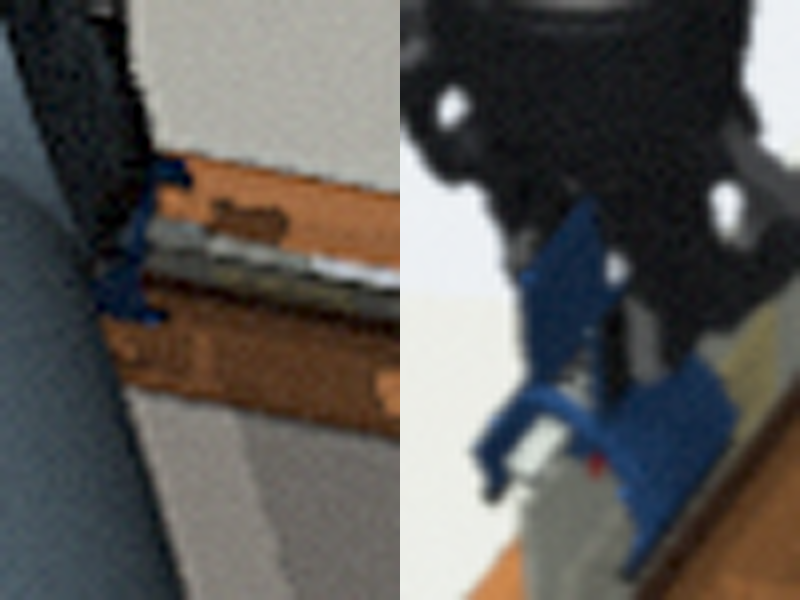

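The clip hangs over the tab with no contact force: tips at (490,497) and (630,575), the tab's corner at (597,470) between the jaws, all as predicted. I'll go 2 mm deeper, let it settle and hand in.

Call:
jog_arm(rows=[{"xyz": [0,0,0.1],"yaw": 0,"hand": 255},{"xyz": [0,0,0.2],"yaw": 0,"hand": 255},{"xyz": [0,0,0.2],"yaw": 0,"hand": 255},{"xyz": [0,0,0.2],"yaw": 0,"hand": 255},{"xyz": [0,0,0.2],"yaw": 0,"hand": 255}])

```text
t: 9.65
position: [482.2, 224.7, 340.2]
tool_rot: [3.142, -0.0, 1.41]
force: [0.2, -0.1, -1.4]
finger_gap: 0.306
finger_force: 39.8
```

```bash
python3 - <<'E'
from h import *
go(482.3,225,340.4,1.409)
s=get_state()
if np.linalg.norm(s["force"])<5 and s["finger_gap"]<.33: print(finish_job())
E
```

```text
t 9.65 pos [482.2 224.7 340.2] rot [ 3.142 -0.     1.41 ] F [ 0.2 -0.1 -1.4] gap 0.306 ff 39.8
shift cm [ 0.03  0.   -0.02] yaw 0.001
the job is handed in; nothing more can be done
None
```

Job handed in at 9.65 s: the blue clip is held squeezed fully open over the board's top edge, centred on the red tab to within a few millimetres, with no sign of contact in the wrist force.

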